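# Press the green label holder home behind the shelf lip

### The arm

A 7-joint arm with a two-finger parallel gripper is mounted at the origin on the work surface. World frame = base frame: x ahead of the robot, y to its left, z up, the work surface at z = 0. Lengths are in m, angles in degrees, forces in N, time in s.
With the tool pointing down it reaches from about 0.4 to 0.85 m from the base axis. Payload 6.9 kg.
Tool frame: the origin (TCP) lies midway between the tips of the shut fingers; the grasp point (between the pads) lies 19 mm behind it; x points along the fingers, y is the direction in which the jaws open and shut, and the axes are right-handed (so a half turn about x gives the same grasp; the last joint's range is limited). The gripper opens to 85 mm and grips with 20 to 120 N. Pads are 22 mm wide; open, the fingers measure 114 mm over their backs; the gripper's body (76 mm by 85 mm) begins 54 mm behind the grasp point. The pads swing forward as they close: fully open they stand 13 mm farther back than shut.
Start: joints at [70.273, 29.078, -13.613, 85.955, 7.202, 65.827, -8.869], TCP at [0.272, -0.563, 0.231] pointing down, gripper open.
Joint ranges: [-176.47, 176.47], [-13.61, 117.27], [-81.72, 77.17], [0.22, 143.17], [-87.28, 267.28], [10, 112.55], [-165.47, 165.47]. Speed limits (degrees/s): [136.94, 136.94, 180, 180, 180, 180, 180].

### API

Orientations are given as [roll, pitch, yaw] about the fixed x, y, z axes, in that order (R = Rz(yaw) Ry(pitch) Rx(roll)).
In Python, from bench import env, cams gives the robot as it stands.
- The arm moves only by the tool step_arm, never from a script. Its argument "plan" is text: rows parted by semicolons, each of 4 numbers parted by spaces: the shift along the tool's x, y, z in m, then the turn about the tool's x in degrees. A call has 1 to 5 rows; each row shifts and turns the commanded pose from where the row before left it, along the tool's axes as they then stand; what a row does not reach is not made up. A row lasts 1/12 s, in which the tool goes at most 41.7 mm and 7.16 degrees, less where a joint would pass 70% of its speed; a pose out of reach is approached as far as the arm can. A call is refused whole if a number of a shift passes 0.0417 or a number of a turn 7.16, either way. A call with a gripper value outside its range is refused whole. "hand" is the closure in counts, from 0 (fully open) to 255 (shut), set as the call begins (left out, the last holds). The fingers move at their own pace and stop on an object; "grip_force" is the grip in N (left out, the last holds). Time passes only in rows, so rows that do not move let the fingers close. It gives the time, the measured TCP pose, the force and the opening at its end, in the units of the state.
- env.get_state(): the state, without advancing time (a new reading comes with each control period).
- cams.read_camera(name): name is "scene" or "top"; returns the picture (480x640x3 uint8, red, green, blue); there is no depth.
- cams.camera_model(name): a dict with "intrinsics" (3x3 intrinsics, pixels), "k1" (the pictures are not rectified: a ray, as slopes to the right and down, at radius r is drawn at 1 + k1 r^2 times it, then the intrinsics apply), "camera_from_world" (4x4, takes a point from world to camera coordinates). Camera axes: x right, y down, z forward; pixel columns grow to the right and rows downward; lengths in m; the calibration is good to about 2 mm. A picture is of the moment at which its call begins. camera_model takes no time and is no camera call.
- env.finish_job(): hands the job in, once; it reports no verdict.
The state is a dict: "t": time; "qpos": joint angles; "joint_vel": joint speeds; "joint_torque": joint torques, N m; "eef_pos": TCP position; "tcp_rot": TCP orientation; "contact_force": force on the tool from outside, world axes, zero at the start; "moment": the same for the moment, N m; "finger_gap": finger opening in m.
Only numpy, scipy, OpenCV 4.12 (cv2) and the standard library are available. Lean on these libraries where they do the work, as an engineer would, in place of code of your own. Each camera call takes 0.05 s, during which the arm holds its last target. There are 200 camera calls.

### The job

Turn the clamp knob on the shelf counter-clockwise to its stop so that the red tongue swings clear of the slot; then take the green label holder from the rest and push it, upright, down into the slot behind the shelf lip until its sprung seat is fully down and the holder's shoulders are no higher than the lip. Finish while holding it pressed home there (it springs back up if let go), with the tongue still clear, and leave the other holders and everything else on the table where they are.

Things in the scene. Friction and masses are not known exactly. Their poses are not given: they have to be found in the camera images.
- shelf: Fixed plywood shelf with an aluminium edge profile (lip) along its front. Origin on the table under the slot's middle; z up; x from the lip towards the shelf board behind; y along the edge towards the clamp knob. Board top 60 mm high, x 13 to 163 mm, y -80 to 150 mm.
- slot_mouth (a point): Middle of the slot behind the lip, level with the lip top, 80 mm above the table; axes as the shelf's. The slot opens upward and runs along y: 10 mm wide (x), 102 mm long (y), walls upright up to 8 mm below this point and flared outward above. The sprung seat is 18 mm below this point.
- seat (a joint): Orange sprung seat bar (8 x 90 mm) at the bottom of the slot, m. 0 = up, top 62 mm above the table; grows as it is pressed down, to a hard stop at 0.010. Pushes back with about 4 N when up, 9 N at the stop, and lifts the holder again when let go.
- clamp (a joint): Clamp knob angle, rad. 0 = red tongue lies along the slot, covering its knob-side end (tongue 82 to 90 mm above the table, 26 mm wide, reaching 77 mm from the axis); grows counter-clockwise from above, swinging the tongue back over the shelf, to a stop at 1.45. Starts at 0 to 0.15; friction 0.06 N m keeps it where it is left.
- clamp_grip (a point): Middle of the knob's black bar grip, on its vertical axis, 112 mm above the table, 105 mm along the shelf's +y from the slot's middle. Turns with the knob: red tongue along its -y; bar 46 mm long (y), 14 mm thick (x: pinch across this), 96 to 124 mm above the table.
- holder_green: Loose green label holder, 40 to 85 g, upright in a groove of the rest. Origin under its foot; z up, y along width, x across thickness, card on -x. Foot 6 x 90 mm, 26 high (top corners: shoulders); grip block 12 mm (x) by 48 mm (y), 30 to 70 mm above origin. Home: origin 52 mm above table, shoulders 2 mm below lip top; unpressed, 8 mm above it. Either face may look to the lip.
- holder_blue: Blue label holder, same shape; stays in the rest.
- holder_brown: Brown label holder, same shape; stays in the rest.
- rest: Fixed wooden rest 200 x 110 mm with three grooves along its y at x = -70, 0, +70 mm in which the holders stand; groove floors 6 mm, groove walls 26 mm above the table. Origin on the table under its centre.
- bottle: Green drinking bottle, 64 mm across, 190 mm high, origin under its foot; a bystander.
- tape: Yellow tape ring, 90 mm across, 25 mm high, origin under its centre; a bystander.
- cup: White cup, 76 mm across, 90 mm high, origin under its foot; a bystander.
- sanding_block: Cork sanding block 75 x 50 x 35 mm, origin under its centre; a bystander.
- spatula: Spatula lying on the table, origin in its underside; a bystander.
Mind the look-alikes: they are no part of the job. What is meant by the holder_green is not yellow, and is the smaller of those in its own colour.

How it is judged (in metres and radians):
On the way, in this order (a step that is already met when the one before it is completed fails the run):
1. the clamp knob is turned to its stop, tongue clear of the slot (value of joint clamp above 1.2 rad), for 0.2 s.
2. the green holder's foot is in the slot behind the lip (x of holder_green in the frame of shelf between -0.006 and 0.006 m and y of holder_green in the frame of shelf between -0.012 and 0.012 m and z of holder_green in the frame of shelf below 0.068 m), for 0.1 s.
At the end, for the whole second after the job is handed in: For the last second the gripper bears (>2 N) on the green holder, still and in the slot within 6 mm across, 12 mm along, 0.12 rad; underside < 56 mm up, seat down >= 7.5 of 10 mm and loaded > 3 N; clamp > 1.2 rad; bystanders moved < 30 mm (x of holder_green in the frame of shelf between -0.006 and 0.006 m and y of holder_green in the frame of shelf between -0.012 and 0.012 m and z of holder_green in the frame of shelf below 0.056 m and value of joint seat above 0.0075 m and contact force between holder_green and seat above 3 N and angle between holder_green's own z axis and vertical below 0.12 rad and angle between the y axis of holder_green and the y axis of shelf, either way round below 0.12 rad and linear speed of holder_green below 0.02 m/s and value of joint clamp above 1.2 rad and contact force between any of the fingers, the arm and holder_green above 2 N and distance of each of holder_blue, holder_brown, bottle, tape, cup, sanding_block, spatula from where it was at the start of the episode below 0.03 m); the arm keeps its last pose, push and grip.
It fails at once if another label holder or a bystander is knocked out of its place (over 30 mm) (distance of any of holder_blue, holder_brown, bottle, tape, cup, sanding_block, spatula from where it was at the start of the episode above 0.03 m).
It also fails if it takes over 53 s, if anything falls off the work surface, if the arm or the gripper's body presses on something with over 40 N, if the wrist force passes 120 N, or if a joint passes its speed limit or range.

## Working session

There is one attempt and no reset: what is moved stays moved. The work goes in short steps, Python scripts to look and compute and a tool call to move; the robot and the scene stay as the last step left them, time stands still between calls to the robot, and variables do not carry over. Pictures are saved under pics/ and viewed, about 8 in all and at most 12, crops included, and the job is handed in when it is done.

Besides the shell and the picture viewer there is one more tool, called after "Emit:" as name(argument=value, ...) on one line, values as JSON. step_arm: Moves the arm, as the interface text tells. Its arguments: {"type":"object","properties":{"plan":{"type":"string"},"hand":{"type":"number"},"grip_force":{"type":"number"}},"required":["plan"]}

```bash
mkdir -p pics; ls
python3 - <<'E'
from bench import env,cams
import cv2
for n in("scene","top"):
    im=cams.read_camera(n); cv2.imwrite(f"pics/{n}0.png",im[:,:,::-1])
    m=cams.camera_model(n); print(n,m)
print(env.get_state())
E
```

```text
pics
scene {'intrinsics': array([[548.67352215,   0.        , 307.09496612],
       [  0.        , 548.67352215, 234.50461856],
       [  0.        ,   0.        ,   1.        ]]), 'k1': -0.14480420031525765, 'camera_from_world': array([[ 0.73600963,  0.67693898, -0.00659056, -0.35610778],
       [ 0.3679046 , -0.40814279, -0.83550324, -0.10679788],
       [-0.5682746 ,  0.61251374, -0.54944599,  1.55617535],
       [ 0.        ,  0.        ,  0.        ,  1.        ]])}
top {'intrinsics': array([[489.72305423,   0.        , 315.58797949],
       [  0.        , 489.72305423, 240.68675133],
       [  0.        ,   0.        ,   1.        ]]), 'k1': -0.07230846377081582, 'camera_from_world': array([[-0.01717018, -0.99974272, -0.0148215 ,  0.00976886],
       [-0.98792227,  0.01924657, -0.15375033,  0.48556082],
       [ 0.15399603,  0.01200257, -0.98799856,  1.21128028],
       [ 0.        ,  0.        ,  0.        ,  1.        ]])}
{'t': 0.1, 'qpos': array([ 70.27455174,  29.11984482, -13.60778345,  86.00209311,
         7.20421051,  65.82481812,  -8.86919556]), 'joint_vel': array([ 0.08555252,  0.0025057 , -0.05939522, -0.04242312,  0.09404784,
       -0.03845315, -0.01544949]), 'joint_torque': array([-5.53664038e-03, -6.21834397e+01, -2.19449401e+00, -2.50204986e+01,
        1.25653276e-02,  7.84026983e-03, -4.04084949e-05]), 'eef_pos': array([ 0.2714505 , -0.56249961,  0.23053037]), 'tcp_rot': array([-87.31935274,  89.91209287, 118.45090445]), 'contact_force': array([ 0.1147163 , -0.87793376,  0.32771283]), 'moment': array([-0.00454796,  0.01113434,  0.02764256]), 'finger_gap': 0.08544756756091615}
```

View pics/scene0.png

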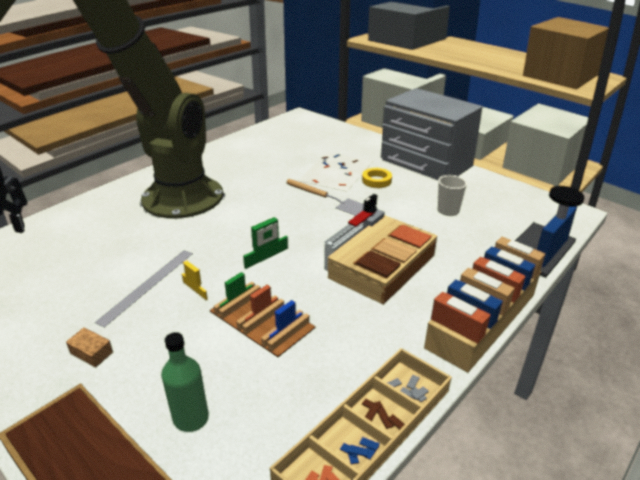

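View pics/top0.png

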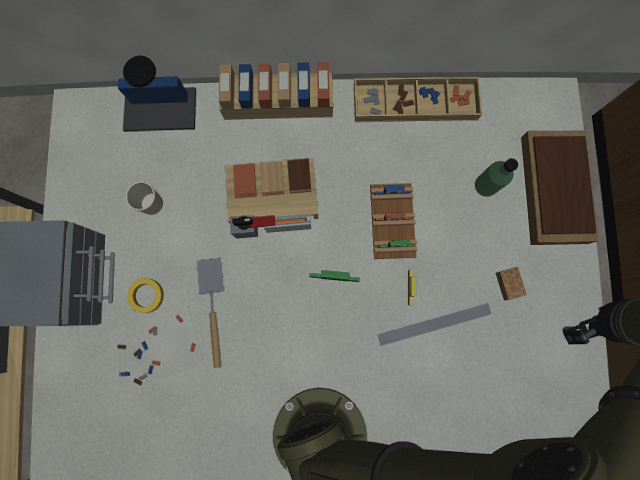

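The scene picture shows the green holder in the rest at about (236,287), with a larger green look-alike at (265,243). In the top picture the rest holders are at rows 188 (blue), 215 (brown) and 243 (green), col ~395. The clamp knob is at (243,222), with the red tongue running right to about (275,221).

```bash
cat > h.py <<'E'
import numpy as np,cv2
from bench import env,cams
from scipy.optimize import least_squares
M={n:cams.camera_model(n) for n in("scene","top")}
def ray(n,px):
    m=M[n];K=m["intrinsics"];T=m["camera_from_world"]
    d=np.array([m["k1"],0,0,0.])
    u=cv2.undistortPoints(np.array([[px]],float),K,d)[0,0]
    R=T[:3,:3];return -R.T@T[:3,3],R.T@np.array([u[0],u[1],1])
def atz(n,px,z):
    c,d=ray(n,px);return c+d*(z-c[2])/d[2]
def proj(n,P):
    m=M[n];T=m["camera_from_world"]
    r,_=cv2.Rodrigues(T[:3,:3])
    return cv2.projectPoints(np.atleast_2d(np.array(P,float)),r,T[:3,3],m["intrinsics"],np.array([m["k1"],0,0,0.]))[0][:,0]
E
python3 - <<'E'
import cv2,numpy as np
t=cv2.imread("pics/top0.png");s=cv2.imread("pics/scene0.png")
def c(im,x,y,w,h,W,H): return cv2.resize(im[y:y+h,x:x+w],(W,H),interpolation=cv2.INTER_CUBIC)
o=np.zeros((600,800,3),np.uint8)
o[:300,:400]=c(t,220,150,100,75+0,400,300)
o[:300,:400]=c(t,224,175,80,60,400,300) if 0 else c(t,222,165,100,75,400,300)
o[:300,400:]=c(t,345,185,100,75,400,300)
o[300:,:400]=c(s,320,190,120,90,400,300)
o[300:,400:]=c(s,205,265,120,90,400,300)
cv2.imwrite("pics/c1.png",o)
E
```

```text
(no output)
```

View pics/c1.png

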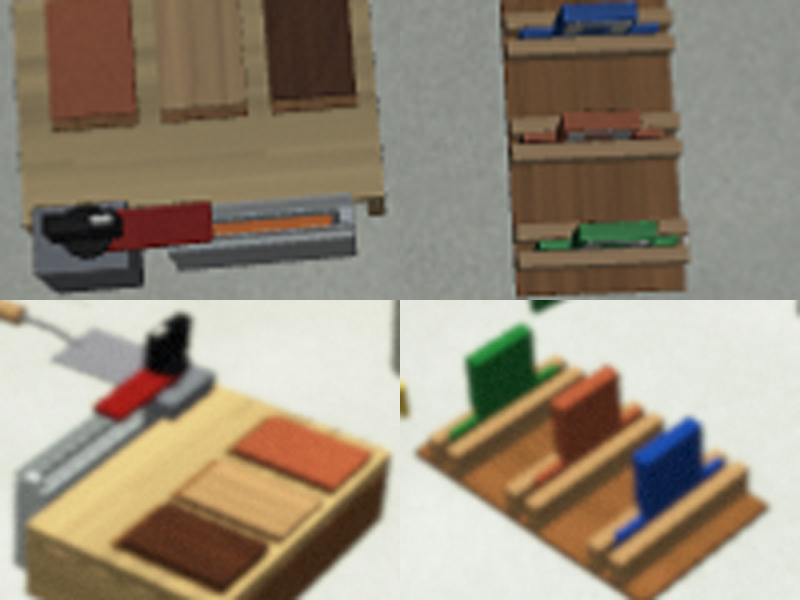

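The crops show the clamp knob's bar at about (243,222), the tongue's end at (275,220.5) and the orange seat's right end at (306,220.5). The green block's top face is at about (400,243) in the top picture and (235,278) in the scene picture. Next I'll fit the poses and check them with overlays.

```bash
cat > fit.py <<'E'
from h import *
def w(p,L): 
    L=np.atleast_2d(L).astype(float);c,s=np.cos(p[2]),np.sin(p[2])
    return np.c_[p[0]+c*L[:,0]-s*L[:,1],p[1]+s*L[:,0]+c*L[:,1],L[:,2]]
def tc(u,v):return 222+u/4,165+v/4
def tr(u,v):return 345+(u-400)/4,185+v/4
def sl(u,v):return 320+u/3.333,190+(v-300)/3.333
def sr(u,v):return 205+(u-400)/3.333,265+(v-300)/3.333
def fit(obs,p0):
    f=lambda p:np.concatenate([(proj(n,w(p,L))[0]-np.array(px)) for n,L,px in obs])
    r=least_squares(f,p0,loss='soft_l1');return r.x,np.round(r.fun.reshape(-1,2),1)
E
python3 - <<'E'
from fit import *
for z in(.0,.06,.076): print(z,atz('top',tr(619,231),z),atz('scene',sr(500,344),z))
print(atz('top',tc(335,222),.062),atz('top',tc(212,222),.09),atz('top',tc(384,197),.06),atz('scene',sl(28,527),.06))
obs=[('top',[.013,-.08,.06],tc(384,197)),('scene',[.013,-.08,.06],sl(28,527)),('top',[0,-.045,.062],tc(335,222)),('top',[0,.028,.09],tc(212,222))]
S,r=fit(obs,[.5,.15,0]);print("shelf",S,np.degrees(S[2]),r)
# rest: walls' outer ends (z .026) of grooves, holders tops
obs=[('top',[-.07,0,.076],tr(619,231)),('scene',[-.07,0,.076],sr(500,344)),('top',[0,0,.076],tr(600,121)),('top',[.07,0,.076],tr(598,13)),
 ('scene',[0,0,.076],sr(586,386)),('scene',[.07,0,.076],sr(668,440))]
Rr,r=fit(obs,[.5,-.15,0]);print("rest",Rr,np.degrees(Rr[2]),r)
G=w(Rr,[-.07,0,0])[0];G=[G[0],G[1],Rr[2]];print("green",G)
t=cv2.imread("pics/top0.png");s=cv2.imread("pics/scene0.png")
def box(x0,x1,y0,y1,z0,z1):
    P=np.array([[x,y,z] for x in(x0,x1) for y in(y0,y1) for z in(z0,z1)])
    E=[(0,1),(2,3),(4,5),(6,7),(0,2),(1,3),(4,6),(5,7),(0,4),(1,5),(2,6),(3,7)];return P,E
k=5
def draw(im,n,ox,oy,cw,ch,items):
    o=cv2.resize(im[oy:oy+ch,ox:ox+cw],(400,300),interpolation=cv2.INTER_CUBIC);f=400/cw
    for p,b,col in items:
        P,E=box(*b);q=proj(n,w(p,P))
        q=((q-[ox,oy]+.5)*f-.5)
        for a,c in E: cv2.line(o,tuple(int(v*8) for v in q[a]),tuple(int(v*8) for v in q[c]),col,1,cv2.LINE_AA,3)
    return o
sh=[(S,(.013,.163,-.08,.15,0,.06),(0,255,255)),(S,(-.004,.004,-.045,.045,.062,.0621),(255,255,0)),(S,(-.007,.007,.082,.128,.096,.124),(255,0,255)),(S,(-.013,.013,.028,.105,.082,.09),(255,255,255))]
rs=[(Rr,(-.1,.1,-.055,.055,0,.006),(0,255,255)),(G,(-.003,.003,-.045,.045,.006,.032),(255,255,255)),(G,(-.006,.006,-.024,.024,.036,.076),(255,0,255))]
o=np.zeros((600,800,3),np.uint8)
o[:300,:400]=draw(t,'top',222,160,100,75,sh);o[:300,400:]=draw(t,'top',345,185,100,75,rs)
o[300:,:400]=draw(s,'scene',320,190,120,90,sh);o[300:,400:]=draw(s,'scene',205,265,120,90,rs)
cv2.imwrite("pics/c2.png",o)
E
```

```text
0.0 [ 0.48173827 -0.21949605  0.        ] [ 0.3967503  -0.14696466  0.        ]
0.06 [ 0.47284797 -0.2098049   0.06      ] [ 0.45875571 -0.19480542  0.06      ]
0.076 [ 0.47047723 -0.2072206   0.076     ] [ 0.47529049 -0.20756295  0.076     ]
[0.53375847 0.02445507 0.062     ] [0.52973987 0.09930728 0.09      ] [ 0.5496133  -0.00665079  0.06      ] [ 0.55651447 -0.00950167  0.06      ]
shelf [0.53162566 0.07107658 0.09015072] 5.165256003880551 [[ 0.3 -0.8]
 [-1.  -1.3]
 [-0.7 -0.7]
 [ 0.1  0.3]]
rest [ 0.54172891 -0.20228375  0.04180021] 2.394975339621123 [[-0.8 -0.5]
 [-0.3 -1.2]
 [ 1.5 -0.7]
 [-0.4 -1. ]
 [-1.6  0.1]
 [ 0.  -1.2]]
green [np.float64(0.47179005414809116), np.float64(-0.2052089142514875), np.float64(0.041800205180457996)]
```

View pics/c2.png

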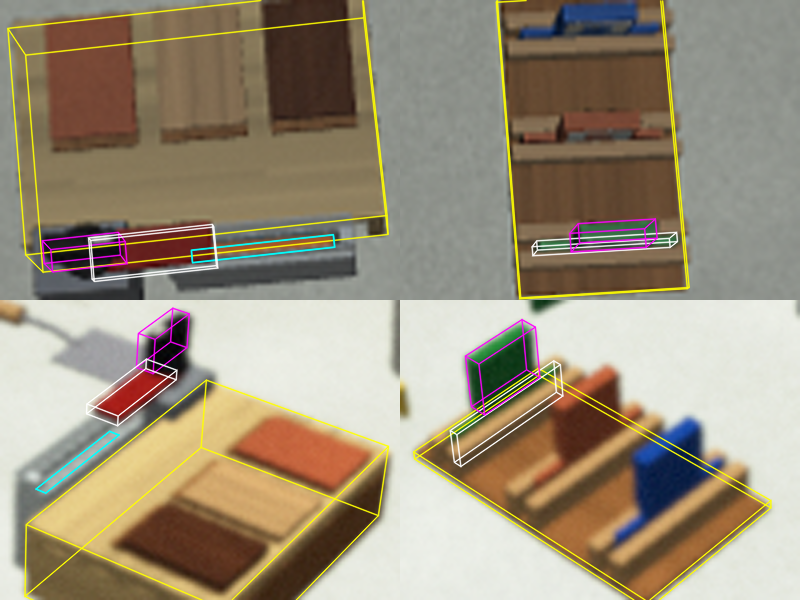

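The rest and green-holder overlays fit. The shelf's yaw is a little too large, so I'll refine it with an enlarged crop.

Run:
```python
import cv2,numpy as np
t=cv2.imread("pics/top0.png")
o=cv2.resize(t[155:240,220:325],(800,648),interpolation=cv2.INTER_CUBIC)[:600]
o=cv2.resize(t[156:234,220:324],(800,600),interpolation=cv2.INTER_CUBIC)
cv2.imwrite("pics/c3.png",o)
```

```text
(no output)
```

View pics/c3.png

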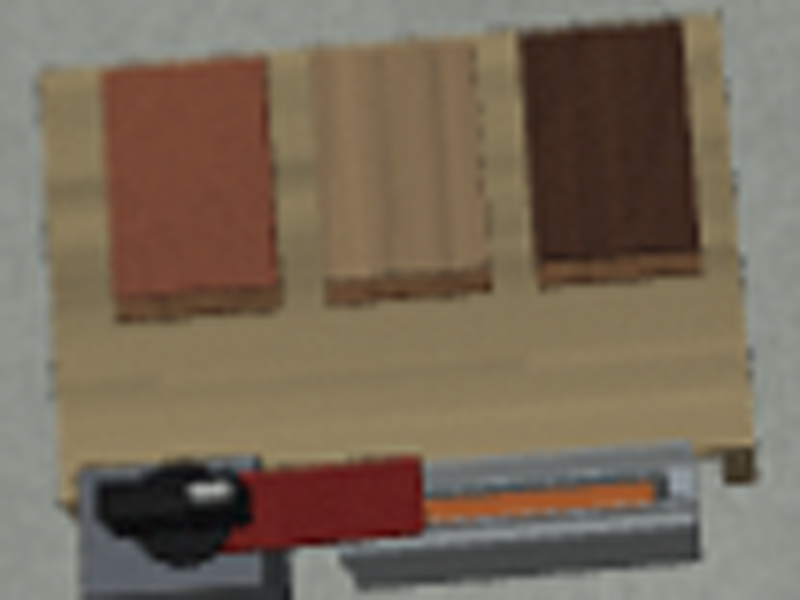

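Board corners in this crop (scale 7.69, offset 220,156): (42,72), (720,14), (754,445) and (60,503). The seat's right end is at (657,491) and the tongue end's centre at (424,496), with the tongue about parallel to the shelf.

Run:
```python
from fit import *
c=lambda u,v:(220+(u+.5)/7.692-.5,156+(v+.5)/7.692-.5)
obs=[('top',[.163,.15,.06],c(42,72)),('top',[.163,-.08,.06],c(720,14)),('top',[.013,-.08,.06],c(754,445)),('top',[.013,.15,.06],c(60,503)),
('top',[0,-.045,.062],c(657,491)),('scene',[.013,-.08,.06],sl(27,524)),('scene',[.013,.15,.06],sl(205,381)),('top',[0,.028,.09],c(424,496))]
S,r=fit(obs,[.5,.15,0]);print(S,np.degrees(S[2]),r)
S2,r2=fit(obs[:5]+obs[7:],S);print(S2,np.degrees(S2[2]),r2)
print("knob",w(S,[0,.105,.112]))
np.save("S.npy",S)
print(proj('top',w(S,[[0,.105,.124],[0,.082,.124],[0,.128,.124]])),proj('scene',w(S,[[0,.105,.124],[0,.082,.124],[0,.128,.124]])))
print(env.get_state()['eef_pos'])
```

```text
[0.53310493 0.0716789  0.06991481] 4.0058236127343045 [[-0.6 -0.1]
 [-0.1 -0.6]
 [ 0.6  0. ]
 [ 0.4  0.6]
 [-0.2  0.2]
 [-0.7 -0.4]
 [ 1.5 -0.2]
 [ 0.2 -0.1]]
[0.53295181 0.0721759  0.06410593] 3.672999233509524 [[-0.4 -0.4]
 [ 0.1 -0.4]
 [ 0.5  0.3]
 [ 0.2  0.3]
 [-0.4  0.3]
 [-0.  -0.1]]
knob [[0.52576985 0.17642238 0.112     ]]
[[241.5534694  220.02556627]
 [251.08398209 219.17027873]
 [232.03553496 220.88125722]] [[370.14696256 196.97361844]
 [364.78519357 200.76901487]
 [375.37899291 193.26976667]]
[ 0.2714505  -0.56249961  0.23053037]
```

Emit:
step_arm(plan="0 0 0 -6.82;0 0 0 -6.82;0 0 0 -6.82;0 0 0 -6.82;0 0 0 -6.82", hand=0, grip_force=60)

```text
t: 0.52
eef_pos: [0.2716, -0.5626, 0.2308]
tcp_rot: [-121.2, 89.9, 119.0]
contact_force: [0.3, -0.4, -0.3]
finger_gap: 0.0852
```

Emit:
step_arm(plan="0 0 0 -6.82;0 0 0 -6.82;0 0 0 -6.82;0 0 0 -6.82;0 0 0 -6.82")

```text
t: 0.93
eef_pos: [0.2715, -0.5626, 0.2308]
tcp_rot: [-154.0, 89.9, 120.3]
contact_force: [0.2, -0.7, -0.1]
finger_gap: 0.0852
```

Emit:
step_arm(plan="0 0.0152 -0.036 0;0 0.0152 -0.036 0;0 0.0152 -0.036 0;0 0.0152 -0.036 0;0 0.0152 -0.036 0")

```text
t: 1.35
eef_pos: [0.335, -0.3762, 0.2309]
tcp_rot: [-146.6, 90.0, 127.3]
contact_force: [1.0, 0.9, 0.3]
finger_gap: 0.0856
```

Emit:
step_arm(plan="0 0.0152 -0.036 0;0 0.0152 -0.036 0;0 0.0152 -0.036 0;0 0.0152 -0.036 0;0 0.0152 -0.036 0")

```text
t: 1.77
eef_pos: [0.3984, -0.1914, 0.2312]
tcp_rot: [-65.3, 90.0, -151.3]
contact_force: [0.5, -0.4, -0.2]
finger_gap: 0.0854
```

Emit:
step_arm(plan="0 0.0152 -0.036 0;0 0.0152 -0.036 0;0 0.0152 -0.036 0;0 0.0152 -0.036 0;0 0.0152 -0.036 0")

```text
t: 2.18
eef_pos: [0.4618, -0.0067, 0.2312]
tcp_rot: [-43.0, 90.0, -129.0]
contact_force: [0.7, 0.5, 0.5]
finger_gap: 0.0857
```

Emit:
step_arm(plan="0 0.0152 -0.036 0;0 0.0152 -0.036 0;0 0.0152 -0.036 0;0 0.0152 -0.036 0;0 0.0152 -0.036 0")

```text
t: 2.6
eef_pos: [0.5253, 0.1781, 0.2309]
tcp_rot: [-49.7, 90.0, -135.7]
contact_force: [0.9, -0.2, 0.7]
finger_gap: 0.0856
```

```bash
cat > go.py <<'E'
import sys
from fit import *
from scipy.spatial.transform import Rotation as Ro
# usage: go.py x y z a : remaining shift in tool axes and turn (a = world angle of tool y)
s=env.get_state();r=s['tcp_rot'];R=Ro.from_euler('xyz',r,degrees=True).as_matrix()
t=np.array([float(v) for v in sys.argv[1:4]]);a=float(sys.argv[4])
cur=np.degrees(np.arctan2(R[1,1],R[0,1]))
print('t',round(s['t'],2),'pos',s['eef_pos'].round(4),'a',cur.round(2),'down',R[:,0].round(4),'J7',s['qpos'][6].round(1),'gap',round(s['finger_gap'],4),'F',s['contact_force'].round(1),'M',s['moment'].round(2))
print('shift',(R.T@(t-s['eef_pos'])).round(4),'turn',round((cur-a+180)%360-180,2))
E
python3 go.py .5258 .1764 .098 4
```

```text
t 2.6 pos [0.5253 0.1781 0.2309] a 3.95 down [-5.e-04 -5.e-04 -1.e+00] J7 -37.2 gap 0.0856 F [ 0.9 -0.2  0.7] M [ 0.01 -0.02  0.01]
shift [0.1329 0.0004 0.0017] turn -0.05
```

Emit:
step_arm(plan="0.0333 0 0.0004 0;0.0333 0 0.0004 0;0.0333 0 0.0005 0;0.02 0 0.0004 0;0.013 0 0 0")

```text
t: 3.02
eef_pos: [0.5237, 0.1739, 0.0953]
tcp_rot: [-73.9, 89.7, -159.9]
contact_force: [-0.3, -0.3, -0.3]
finger_gap: 0.0856
```

Emit:
step_arm(plan="0 0 0 0;0 0 0 0;0 0 0 0;0 0 0 0;0 0 0 0", hand=255, grip_force=25)

```text
t: 3.43
eef_pos: [0.5259, 0.175, 0.0995]
tcp_rot: [102.1, 89.9, 16.1]
contact_force: [1.2, 0.8, -0.1]
finger_gap: 0.0255
```

Emit:
step_arm(plan="0 0 0 0;0 0 0 0;0 0 0 0;0 0 0 0;0 0 0 0")

```text
t: 3.85
eef_pos: [0.5264, 0.1749, 0.0995]
tcp_rot: [96.5, 89.9, 10.4]
contact_force: [1.7, -1.4, 6.5]
finger_gap: 0.0136
```

```bash
python3 go.py .5258 .1764 .098 4
```

```text
t 3.85 pos [0.5264 0.1749 0.0995] a 3.94 down [ 2.6e-03  5.0e-04 -1.0e+00] J7 -44.2 gap 0.0136 F [ 1.7 -1.4  6.5] M [-0.23 -0.2   0.05]
shift [ 0.0015 -0.0005 -0.0015] turn -0.06
```

Emit:
step_arm(plan="0 0 0 -6.9;0 0 0 -6.9;0 0 0 -6.9;0 0 0 -6.9;0 0 0 -6.9", grip_force=40)

```text
t: 4.27
eef_pos: [0.5279, 0.1755, 0.0996]
tcp_rot: [74.4, 89.7, 23.1]
contact_force: [7.0, 2.6, 0.1]
finger_gap: 0.0132
```

Emit:
step_arm(plan="0 0 0 -6.9;0 0 0 -6.9;0 0 0 -6.9;0 0 0 -6.9;0 0 0 -6.9")

```text
t: 4.68
eef_pos: [0.5288, 0.1768, 0.0996]
tcp_rot: [54.0, 89.5, 37.2]
contact_force: [11.4, 7.1, -6.0]
finger_gap: 0.0133
```

Emit:
step_arm(plan="0 0 0 -5;0 0 0 -5;0 0 0 0;0 0 0 0")

```text
t: 5.02
eef_pos: [0.5289, 0.1773, 0.0996]
tcp_rot: [49.2, 89.5, 42.2]
contact_force: [11.9, 6.5, -2.8]
finger_gap: 0.0129
```

```bash
python3 go.py .5258 .1764 .098 4
```

```text
t 5.02 pos [0.5289 0.1773 0.0996] a 82.98 down [ 0.0066  0.006  -1.    ] J7 19.9 gap 0.0129 F [11.9  6.5 -2.8] M [ 1.04 -2.15  0.04]
shift [ 0.0016 -0.0013 -0.003 ] turn 78.98
```

Emit:
step_arm(plan="0 0 0 -4;0 0 0 -2;0 0 0 0;0 0 0 0")

```text
t: 5.35
eef_pos: [0.529, 0.1775, 0.0996]
tcp_rot: [48.3, 89.5, 47.1]
contact_force: [11.1, 8.1, -3.7]
finger_gap: 0.0131
```

```bash
python3 go.py .5258 .1764 .098 4
```

```text
t 5.35 pos [0.529  0.1775 0.0996] a 88.81 down [ 0.0063  0.0068 -1.    ] J7 24.8 gap 0.0131 F [11.1  8.1 -3.7] M [ 1.44 -2.14 -0.98]
shift [ 0.0016 -0.0012 -0.0032] turn 84.81
```

Emit:
step_arm(plan="0 0 0 0;0 0 0 0;0 0 0 0;-0.005 0 0 0;-0.03 0 0 0", hand=110)

```text
t: 5.77
eef_pos: [0.5231, 0.1726, 0.1302]
tcp_rot: [-152.6, 89.6, -153.7]
contact_force: [0.4, -0.5, -0.7]
finger_gap: 0.0488
```

Emit:
step_arm(plan="-0.033 0 0 0;-0.033 0 0 0;-0.03 0 0 0;0 0 0 7;0 0 0 7")

```text
t: 6.18
eef_pos: [0.5256, 0.1754, 0.2316]
tcp_rot: [39.1, 89.8, 23.8]
contact_force: [-0.1, -0.5, -0.8]
finger_gap: 0.0484
```

Emit:
step_arm(plan="0 0 0 7;0 0 0 7;0 0 0 7;0 0 0 7;0 0 0 7")

```text
t: 6.6
eef_pos: [0.5247, 0.1747, 0.2297]
tcp_rot: [-82.0, 90.0, -132.3]
contact_force: [0.5, 0.0, 0.4]
finger_gap: 0.0486
```

Emit:
step_arm(plan="0 0 0 7;0 0 0 7;0 0 0 7;0 0 0 7;0 0 0 7")

```text
t: 7.02
eef_pos: [0.5247, 0.1748, 0.2297]
tcp_rot: [-86.8, 90.0, -172.1]
contact_force: [-0.7, -0.3, -0.7]
finger_gap: 0.0484
```

```bash
python3 go.py .4718 -.2052 .2 2.4
```

```text
t 7.02 pos [0.5247 0.1748 0.2297] a 4.65 down [-4.e-04 -1.e-04 -1.e+00] J7 -37.1 gap 0.0484 F [-0.7 -0.3 -0.7] M [0.01 0.03 0.03]
shift [ 0.0297 -0.0836  0.3745] turn 2.25
```

Emit:
step_arm(plan="0 -0.0084 0.0375 2.2;0.003 -0.0084 0.0372 0;0.003 -0.0084 0.0372 0;0.003 -0.0084 0.0372 0;0.003 -0.0084 0.0372 0")

```text
t: 7.43
eef_pos: [0.4927, -0.0149, 0.2176]
tcp_rot: [-46.7, 90.0, -133.9]
contact_force: [0.8, -0.2, -1.0]
finger_gap: 0.0486
```

Emit:
step_arm(plan="0.003 -0.0068 0.0375 0;0.003 -0.0068 0.0375 0;0.003 -0.0068 0.0375 0;0.003 -0.0068 0.0375 0;0.003 -0.0068 0.0375 0")

```text
t: 7.85
eef_pos: [0.4679, -0.204, 0.2027]
tcp_rot: [-39.2, 90.0, -126.4]
contact_force: [0.9, -0.3, 0.4]
finger_gap: 0.0482
```

Emit:
step_arm(plan="0 0 0 0;0 0 0 0")

```text
t: 8.02
eef_pos: [0.4677, -0.2048, 0.202]
tcp_rot: [-105.3, 89.9, 167.2]
contact_force: [1.0, 0.6, 0.3]
finger_gap: 0.0488
```

```bash
python3 go.py .4718 -.2052 .044 2.4
python3 - <<'E'
from h import *
t=cams.read_camera("top")[:,:,::-1];s=cams.read_camera("scene")[:,:,::-1]
cv2.imwrite("pics/top1.png",t);cv2.imwrite("pics/scene1.png",s)
z=lambda im,x,y,w,h:cv2.resize(im[y:y+h,x:x+w],(400,300),interpolation=cv2.INTER_CUBIC)
cv2.imwrite("pics/c4.png",np.vstack([np.hstack([z(t,222,165,100,75),z(t,345,185,100,75)]),np.hstack([z(s,320,180,120,90),z(s,185,215,160,120)])]))
E
```

```text
t 8.02 pos [ 0.4677 -0.2048  0.202 ] a 2.48 down [-1.3e-03  3.0e-04 -1.0e+00] J7 3.1 gap 0.0488 F [1.  0.6 0.3] M [ 0.01 -0.02  0.01]
shift [0.158  0.0043 0.0007] turn 0.08
```

View pics/c4.png

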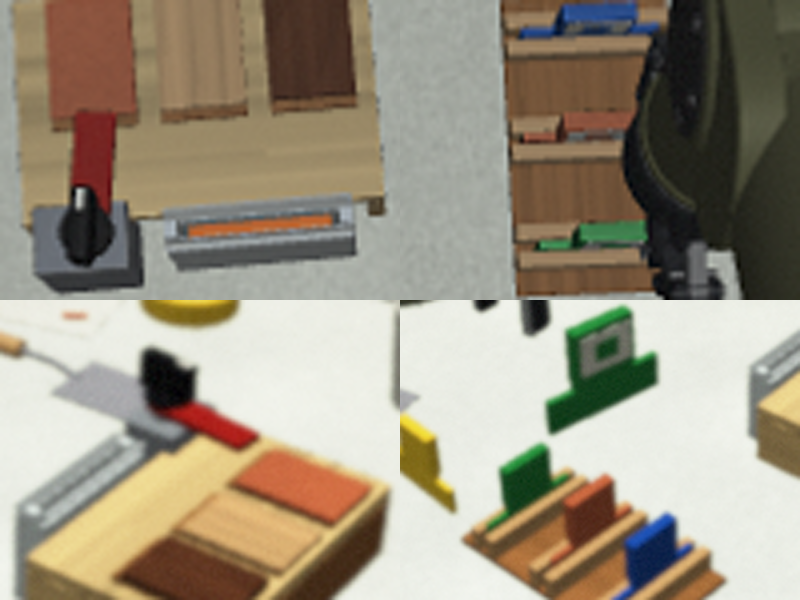

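The tongue is clear, pointing back over the shelf. The orange seat is fully visible from (269,223) to (306,219.5), and the holders haven't moved. Now I'll go down onto the green holder.

Emit:
step_arm(plan="0.033 0.0043 0.0007 0;0.033 0 0 0;0.033 0 0 0;0.033 0 0 0;0.016 0 0 0")

```text
t: 8.53
eef_pos: [0.4722, -0.2003, 0.0517]
tcp_rot: [-130.8, 89.8, 142.2]
contact_force: [-1.0, -0.3, -0.1]
finger_gap: 0.0486
```

Emit:
step_arm(plan="0.01 0 0 0;0 0 0 0;0 0 0 0")

```text
t: 8.78
eef_pos: [0.4739, -0.2018, 0.045]
tcp_rot: [115.6, 90.0, 28.5]
contact_force: [0.6, -0.7, 0.0]
finger_gap: 0.0488
```

```bash
python3 go.py .4718 -.2052 .044 2.4; python3 -c "
from fit import *
S=np.load('S.npy')
P=[[0,.045,.062],[0,0,.062],[0,-.045,.062]]
print(proj('top',w(S,P)), tc(188,232),tc(262,225),tc(337,218)); print([atz('top',tc(*q),.062) for q in((188,232),(262,225),(337,218))], w(S,P))"
```

```text
t 8.78 pos [ 0.4739 -0.2018  0.045 ] a 2.89 down [ 5.e-04  3.e-04 -1.e+00] J7 -8.4 gap 0.0488 F [ 0.6 -0.7  0. ] M [-0.02 -0.01 -0.01]
shift [ 0.001  -0.0023  0.0033] turn 0.49
[[269.23783048 222.71290374]
 [287.0151901  221.12908314]
 [304.80989488 219.54798112]] (269.0, 223.0) (287.5, 221.25) (306.25, 219.5)
[array([0.52923717, 0.1171713 , 0.062     ]), array([0.53276975, 0.0704588 , 0.062     ]), array([0.53629812, 0.02315995, 0.062     ])] [[0.52996133 0.11656896 0.062     ]
 [0.53310493 0.0716789  0.062     ]
 [0.53624853 0.02678884 0.062     ]]
```

Emit:
step_arm(plan="0.001 -0.001 0.003 0;0 0 0 0;0 0 0 0;0 0 0 0;0 0 0 0", hand=255, grip_force=50)

```text
t: 9.2
eef_pos: [0.4724, -0.2066, 0.0445]
tcp_rot: [32.1, 89.9, -55.2]
contact_force: [-1.8, -0.9, 6.4]
finger_gap: 0.0116
```

Emit:
step_arm(plan="0 0 0 0;0 0 0 0;0 0 0 0;0 0 0 0")

```text
t: 9.53
eef_pos: [0.4724, -0.2066, 0.0445]
tcp_rot: [31.8, 89.9, -55.5]
contact_force: [-1.7, 0.4, 6.6]
finger_gap: 0.0113
```

```bash
python3 go.py .4718 -.2052 .044 2.4
```

```text
t 9.53 pos [ 0.4724 -0.2066  0.0445] a 2.68 down [ 8.0e-04 -1.2e-03 -1.0e+00] J7 -8.2 gap 0.0113 F [-1.7  0.4  6.6] M [-0.04  0.44 -0.31]
shift [ 0.0005 -0.0005 -0.0015] turn 0.28
```

Emit:
step_arm(plan="-0.01 0 0 0;-0.025 0 0 0;-0.033 0 0 0;-0.033 0 0 0;-0.025 0 0 0")

```text
t: 9.95
eef_pos: [0.4728, -0.2056, 0.1728]
tcp_rot: [77.2, 89.9, -10.0]
contact_force: [0.4, -0.9, -0.4]
finger_gap: 0.0117
```

Emit:
step_arm(plan="0 0.009 -0.034 0;0 0.009 -0.034 0;0 0.009 -0.034 0;0 0.009 -0.034 0;0 0.009 -0.034 0")

```text
t: 10.37
eef_pos: [0.5091, -0.0325, 0.1706]
tcp_rot: [75.0, 89.9, -12.3]
contact_force: [0.6, 0.7, -0.2]
finger_gap: 0.0116
```

Emit:
step_arm(plan="0 0.009 -0.034 0;0 0.009 -0.034 0;0 0.009 -0.034 0;0 0 0 -1.4;0 0 0 0")

```text
t: 10.78
eef_pos: [0.531, 0.0722, 0.1705]
tcp_rot: [136.8, 89.9, 51.4]
contact_force: [-0.4, 0.0, -0.0]
finger_gap: 0.0113
```

```bash
python3 go.py .533 .070 .1335 4.1
```

```text
t 10.78 pos [0.531  0.0722 0.1705] a 4.55 down [ 0.0011  0.0013 -1.    ] J7 -28.9 gap 0.0113 F [-0.4  0.  -0. ] M [-0.04 -0.03 -0.03]
shift [0.037  0.0017 0.0024] turn 0.45
```

Emit:
step_arm(plan="0.02 0.001 0.001 0.4;0.017 0.0007 0.0014 0;0 0 0 0;0 0 0 0")

```text
t: 11.12
eef_pos: [0.5324, 0.0653, 0.1324]
tcp_rot: [-71.5, 89.9, -157.8]
contact_force: [0.0, 0.8, -0.4]
finger_gap: 0.0111
```

```bash
python3 go.py .533 .070 .1335 4.1
python3 - <<'E'
from fit import *
S=np.load('S.npy');st=env.get_state();p=st['eef_pos']
t=cams.read_camera("top")[:,:,::-1].copy();s=cams.read_camera("scene")[:,:,::-1].copy()
cv2.imwrite("pics/top2.png",t);cv2.imwrite("pics/scene2.png",s)
o=np.hstack([cv2.resize(t[175:250,250:330],(400,375),interpolation=cv2.INTER_CUBIC),cv2.resize(s[185:260,310:390],(400,375),interpolation=cv2.INTER_CUBIC)])
H=[p[0],p[1]+.0014,np.radians(4.1)];fz=p[2]-.0385
def dr(n,p,b,col,ox,oy,off):
    x0,x1,y0,y1,z0,z1=b
    P=[[x,y,z] for x in(x0,x1) for y in(y0,y1) for z in(z0,z1)]
    q=(proj(n,w(p,P))-[ox,oy]+.5)*5-.5+[off,0]
    for a,c in [(0,1),(2,3),(4,5),(6,7),(0,2),(1,3),(4,6),(5,7),(0,4),(1,5),(2,6),(3,7)]:
        cv2.line(o,tuple(int(v) for v in q[a]),tuple(int(v) for v in q[c]),col,1,cv2.LINE_AA)
o2=o.copy()
for n,ox,oy,off in(('top',250,175,0),('scene',310,185,400)):
    dr(n,H,(-.003,.003,-.045,.045,fz,fz+.026),(255,255,255),ox,oy,off)
    dr(n,S,(-.005,.005,-.051,.051,.072,.0721),(255,0,255),ox,oy,off)
cv2.imwrite("pics/c5.png",np.vstack([o2[40:340],o[40:340]]))
E
```

```text
t 11.12 pos [0.5324 0.0653 0.1324] a 3.66 down [-1.8e-03 -7.0e-04 -1.0e+00] J7 -31.3 gap 0.0111 F [ 0.   0.8 -0.4] M [ 0.07 -0.05  0.01]
shift [-0.0011  0.0009 -0.0046] turn -0.44
```

View pics/c5.png

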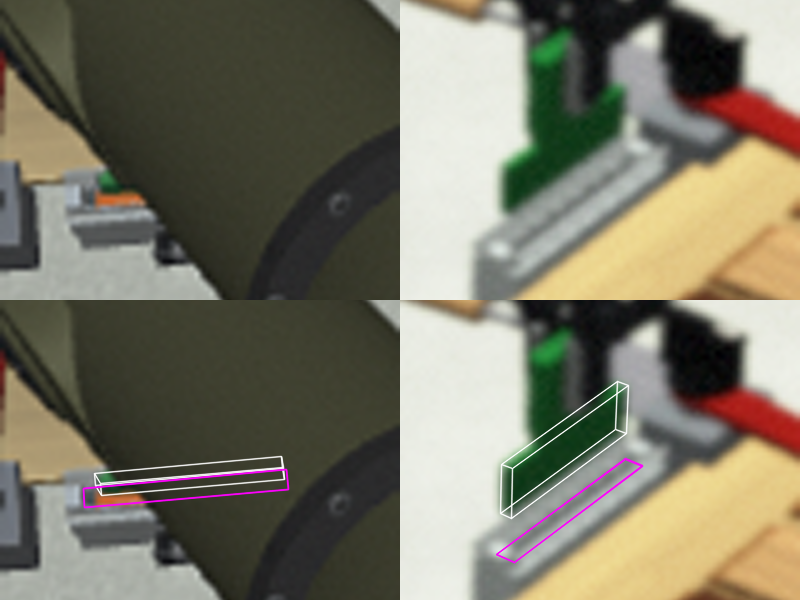

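The overlay of the predicted foot matches the picture. The holder sits about 5 mm short along +y of the slot's middle, so I'll correct that and go down gently.

Emit:
step_arm(plan="0 0.0007 -0.004 -0.3;0 0 0 0;0 0 0 0;0 0 0 0;0 0 0 0")

```text
t: 11.63
eef_pos: [0.5335, 0.0709, 0.1326]
tcp_rot: [71.7, 90.0, -14.3]
contact_force: [-0.4, -0.6, -0.4]
finger_gap: 0.0117
```

```bash
python3 go.py .533 .070 .1335 4.1
```

```text
t 11.63 pos [0.5335 0.0709 0.1326] a 4.08 down [ 3.e-04 -1.e-04 -1.e+00] J7 -31.5 gap 0.0117 F [-0.4 -0.6 -0.4] M [-0.04  0.04  0.  ]
shift [-0.0009 -0.0005  0.0009] turn -0.02
```

Settled and aligned. The foot is at about 94 mm, so I'll lower it to about 70 mm and watch the force.

Emit:
step_arm(plan="0.006 0 0 0;0.006 0 0 0;0.003 0 0 0;0 0 0 0;0 0 0 0")

```text
t: 12.05
eef_pos: [0.5331, 0.0709, 0.1169]
tcp_rot: [-96.6, 89.9, 177.5]
contact_force: [0.4, 0.9, 0.3]
finger_gap: 0.0113
```

Emit:
step_arm(plan="0.003 0 0 0;0.003 0 0 0;0.002 0 0 0;0 0 0 0;0 0 0 0")

```text
t: 12.47
eef_pos: [0.5333, 0.0709, 0.1093]
tcp_rot: [-102.0, 90.0, 172.1]
contact_force: [0.2, -0.4, 0.1]
finger_gap: 0.0113
```

```bash
python3 go.py .533 .070 .0905 4.1
```

```text
t 12.47 pos [0.5333 0.0709 0.1093] a 4.07 down [-3.e-04  0.e+00 -1.e+00] J7 -33.0 gap 0.0113 F [ 0.2 -0.4  0.1] M [ 0.03  0.   -0.03]
shift [ 0.0188 -0.0004  0.0009] turn -0.03
```

Emit:
step_arm(plan="0.003 0 0 0;0.003 0 0 0;0.003 0 0 0;0 0 0 0;0 0 0 0")

```text
t: 12.88
eef_pos: [0.5335, 0.0709, 0.1005]
tcp_rot: [3.9, 90.0, -82.1]
contact_force: [-0.8, -0.1, 3.0]
finger_gap: 0.011
```

Emit:
step_arm(plan="0.002 0 0 0;0.002 0 0 0;0.002 0 0 0;0 0 0 0;0 0 0 0")

```text
t: 13.3
eef_pos: [0.5335, 0.0709, 0.0945]
tcp_rot: [60.3, 90.0, -25.6]
contact_force: [-1.8, -0.7, 6.5]
finger_gap: 0.0114
```

```bash
python3 go.py .533 .070 .0905 4.1
```

```text
t 13.3 pos [0.5335 0.0709 0.0945] a 4.07 down [ 3.e-04 -1.e-04 -1.e+00] J7 -34.0 gap 0.0114 F [-1.8 -0.7  6.5] M [-0.19  0.36  0.01]
shift [ 0.004  -0.0005  0.0009] turn -0.03
```

The force follows the spring: 3 N at contact and 6.5 N about 6 mm down. I'll press on to the hard stop.

Emit:
step_arm(plan="0.002 0 0 0;0.0015 0 0 0;0 0 0 0;0 0 0 0", grip_force=70)

```text
t: 13.63
eef_pos: [0.5335, 0.0709, 0.0912]
tcp_rot: [62.7, 90.0, -23.2]
contact_force: [-2.4, -0.6, 7.7]
finger_gap: 0.0112
```

Emit:
step_arm(plan="0.001 0 0 0;0 0 0 0;0 0 0 0")

```text
t: 13.88
eef_pos: [0.5335, 0.0709, 0.0905]
tcp_rot: [60.8, 90.0, -25.1]
contact_force: [-2.1, -1.2, 10.5]
finger_gap: 0.0112
```

```bash
python3 go.py .533 .070 .0905 4.1
```

```text
t 13.88 pos [0.5335 0.0709 0.0905] a 4.07 down [ 8.e-04 -4.e-04 -1.e+00] J7 -34.3 gap 0.0112 F [-2.1 -1.2 10.5] M [-0.22  0.65 -0.  ]
shift [ 0.     -0.0006  0.0009] turn -0.03
```

Emit:
step_arm(plan="0.001 0 0 0;0 0 0 0;0 0 0 0;0 0 0 0")

```text
t: 14.22
eef_pos: [0.5336, 0.0709, 0.0905]
tcp_rot: [55.6, 89.9, -30.3]
contact_force: [-4.8, -1.2, 20.3]
finger_gap: 0.011
```

```bash
python3 go.py .533 .070 .0905 4.1
python3 - <<'E'
from h import *
t=cams.read_camera("top")[:,:,::-1];s=cams.read_camera("scene")[:,:,::-1]
cv2.imwrite("pics/top3.png",t);cv2.imwrite("pics/scene3.png",s)
z=lambda im,x,y,w,h:cv2.resize(im[y:y+h,x:x+w],(400,300),interpolation=cv2.INTER_CUBIC)
cv2.imwrite("pics/c6.png",np.vstack([np.hstack([z(s,320,185,80,60),z(s,185,215,160,120)]),np.hstack([z(t,0,0,640,480),z(t,222,165,100,75)])]))
E
```

```text
t 14.22 pos [0.5336 0.0709 0.0905] a 4.07 down [ 1.5e-03 -9.0e-04 -1.0e+00] J7 -34.4 gap 0.011 F [-4.8 -1.2 20.3] M [-0.48  1.28  0.03]
shift [-0.     -0.0007  0.0009] turn -0.03
```

View pics/c6.png

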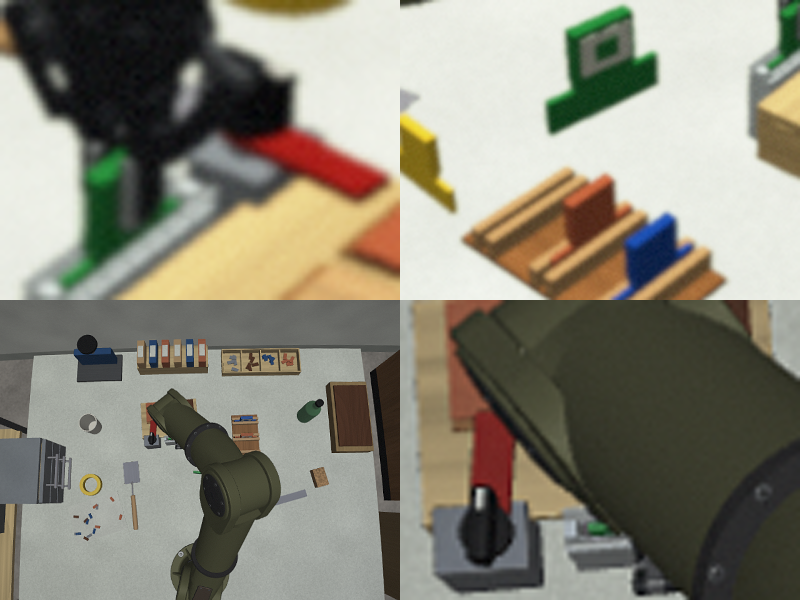

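The holder's foot is down in the slot with its shoulders level with the lip, and the tongue is swung clear. Brown, blue and the bystanders are in place. The tool stopped going down while the force rose from 10 to 20 N, so the seat is at its hard stop.

```bash
python3 -c "
from bench import env
s=env.get_state();print(s['t'],s['contact_force'],s['eef_pos']);print(env.finish_job())
s=env.get_state();print(s['t'],s['contact_force'],s['eef_pos'])"
```

```text
14.3167 [-5.44837209 -1.25275741 21.02645722] [0.53360106 0.07092363 0.09044373]
the job is handed in; nothing more can be done
None
the job is handed in; nothing more can be done
```

I turned the clamp knob about 85° counter-clockwise to its stop. Then I took the green holder from the rest, pushed it into the slot and pressed it to the seat's hard stop. I handed the job in while still holding it down, at about 14.3 s of the 53 s allowed.

- **Clamp:** a moment of about 1 N m built up at the end of the turn, which marks the stop. The final picture shows the tongue swung clear.
- **Seat:** the force rose from 3 N at contact to 10 N at full travel, then to 21 N with no further descent. The holder's underside is at about 52 mm, worked out from the tool height.
- **Holder:** the shoulders look level with the lip. The tool is within 1 mm across and along of my fitted slot pose, and within 0.1° of its yaw.
- **Everything else:** brown, blue and the bystanders look unmoved in the last pictures.

No check failed or disagreed. The seat travel and the holder's exact pose come from force and tool position, because the arm hid part of the slot from the top camera.

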